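# Close-pack hexagonal bead jars in the packing tray

## Robot

A 7-joint arm with a two-finger parallel gripper is mounted at the origin on a cart in front of the work surface, level with it; the furniture and walls round the work are solid. World frame = base frame: x ahead of the robot, y to its left, z up, the work surface at z = 0. Lengths are in m, angles in rad, forces in N, time in s.
With the tool pointing down it reaches from about 0.4 to 0.85 m from the base axis. Payload 4.5 kg.
Tool frame: the origin (TCP) lies midway between the tips of the shut fingers; the grasp point (between the pads) lies 19 mm behind it (tcp_to_grasp is the distance from the TCP to the grasp point, in m); z points along the fingers, y is the direction in which the jaws open and shut (so a half turn about z gives the same grasp; the last joint's range is limited). The gripper opens to 88 mm and grips with 3 to 60 N. Pads are 18 mm wide; open, the fingers measure 123 mm over their backs; the gripper's body (75 mm by 187 mm) begins 45 mm behind the grasp point.
Start: joints at [0.034, 0.689, -0.195, 1.565, 0.157, 0.902, -0.215], TCP at [0.625, 0, 0.239] pointing down, gripper open.
Joint ranges: [-3.01, 3.01], [-0.46, 2.08], [-1.47, 1.51], [0.13, 2.56], [-1, 4.14], [0.04, 2.09], [-2.66, 2.66]. Speed limits (rad/s): [2.57, 2.57, 3.14, 3.14, 3.14, 3.14, 3.14].

## Interface

Orientations are given as a rotation vector (axis times angle).
In Python, from rig import * gives the robot as it stands. The module is installed in compiled form; this text tells all that it offers.
- The arm moves only by the shell command python3 -m handwheel 'ROWS' [FORCE]. ROWS is a JSON object of lists of equal length, an entry for each row: "slide": the shift along the tool's x, y, z in m, a list of three; "yaw": the turn about the tool's z in degrees; "fingers": the finger opening in m, from 0 to 0.0881. In form: {"slide": [[tx, ty, tz], ...], "yaw": [yaw, ...], "fingers": [fingers, ...]}. A call has 1 to 5 rows; each row shifts and turns the commanded pose from where the row before left it, along the tool's axes as they then stand; what a row does not reach is not made up. A row lasts 1/12 s, in which the tool goes at most 41.7 mm and 7.16 degrees, less where a joint would pass 70% of its speed; a pose out of reach is approached as far as the arm can. A call with a gripper value outside its range is refused whole. The fingers move at their own pace and stop on an object; FORCE is the grip in N (left out, the last holds). Time passes only in rows, so rows that do not move let the fingers close. It gives the time, the measured TCP pose, the force and the opening at its end, in the units of the state.
- state(): the state, without advancing time (a new reading comes with each control period).
- capture(name): name is "scene" or "side" or "wrist"; returns the picture (420x560x3 uint8, red, green, blue); there is no depth.
- calibration(name): a dict with "K" (3x3 intrinsics, pixels), "k1" (the pictures are not rectified: a ray, as slopes to the right and down, at radius r is drawn at 1 + k1 r^2 times it, then the intrinsics apply), "R" (3x3) and "t" (3): a world point X has camera coordinates R X + t. Camera axes: x right, y down, z forward; pixel columns grow to the right and rows downward; lengths in m; the calibration is good to about 2 mm. A picture is of the moment at which its call begins: read the wrist's pose just before it. calibration takes no time and is no camera call; for the wrist camera it gives the pose at the moment of the call.
- hand_in(): hands the job in, once; it reports no verdict.
Trained networks look in the newest picture that a camera, given by its name, has taken for a name from the list of things; names that differ only in an ending like _2 or _b are one class to them, and where a whole thing is asked for, a point or a joint stands for the part that bears it (a point fixed in the world has none). Each returns a list of dicts, best first, with "p" (0 to 1); they miss things now and then, are a little off and sometimes report something else, mostly with a low value. They report only what shows in the picture. A call takes as long as a camera call. They do not tell look-alikes from the thing itself.
- boxes_of(camera, query): "bbox" ([left, top, width, height] in pixels, round what is visible of it).
- mark_of(camera, query): "location" ([column, row] in pixels: a listed point, or the origin of a listed thing).
The state is a dict: "time": time; "q": joint angles; "dq": joint speeds; "effort": joint torques, N m; "tool_pos": TCP position; "eef_rot": TCP orientation; "contact_force": force on the tool from outside, world axes, zero at the start; "ft_torque": the same for the moment, N m; "width": finger opening in m.
Only numpy, scipy, OpenCV 4.12 (cv2) and the standard library are available. Lean on these libraries where they do the work, as an engineer would, in place of code of your own. Each camera call takes 0.05 s, during which the arm holds its last target.

## Task

Pack the three hexagonal bead jars upright in the black-floored packing tray with green walls like honeycomb, flat faces touching: the two white-lidded jars side by side, each pushed right back into a notch of the zigzag back wall, and the blue-lidded jar nestled in front between them. Then push the yellow slide up until it stops against the blue-lidded jar, so that the pack is tight, and let go. Leave the things standing round about where they are.

Things in the scene. Friction and masses are not known exactly. Their poses are not given: they have to be found in the camera images.
- tray: black-floored packing tray with green walls, fixed, 250 mm along x by 170. Origin on the table, z up, x from open front to zigzag back wall. Inner floor at 6 mm, rims 19 mm. Back wall, 31 mm high: two 120 degree notches side by side, open to -x, each fitting two flats of a jar with a corner to +x; jars fully home have axes at x +60, y +33.3 and -33.3 mm. The front jar nestled against both: x +3, y 0, turned alike
- tray_back (a point): point on the tray's inner floor half-way between the home positions of the two back jars (tray x = +60 mm, y = 0, 6 mm above the table); axes as the tray's
- slide (a joint): travel of the yellow slide along the tray's +x, in m: 0 fully open (towards the front), about 0.060 when it holds a complete pack tight, 0.072 its own end stop with the tray empty. It starts open (0 to 0.02), takes about 3 N to move and stays where it is left
- slide_seat (a point): where the front jar's axis stands when two of its flats touch the slide's 120 degree notch, which opens to +x (walls 6 mm thick, tops 33 mm above the table). On the tray's inner floor, 6 mm above the table, at tray x = -57 mm + slide travel, y = 0; axes as the tray's
- slide_grip (a point): in the slide's upright yellow finger tab, 13 mm below its top; the tab is 26 mm along x, 20 mm across y, top 63 mm above the table; 60 mm in front (-x) of slide_seat. Can be pinched across y or pushed on its front face. Axes as the tray's
- jar_white_1_mid (a point): loose clear hexagonal jar of pale pinkish beads, white hexagonal lid knob, 0.16 kg. Body 66 mm across flats (76 over corners), 46 mm high; the knob, 30 mm across flats, spans 50 to 84 mm above the underside: grip there. Point: on the axis, 42 mm above the underside. z up; corners of body and knob lie on +-x, flats face +-y; a sixth of a turn looks the same
- jar_white_2_mid (a point): loose clear hexagonal jar of pale pinkish beads, white hexagonal lid knob, 0.16 kg. Body 66 mm across flats (76 over corners), 46 mm high; the knob, 30 mm across flats, spans 50 to 84 mm above the underside: grip there. Point: on the axis, 42 mm above the underside. z up; corners of body and knob lie on +-x, flats face +-y; a sixth of a turn looks the same
- jar_blue_mid (a point): loose clear hexagonal jar of pale pinkish beads, blue hexagonal lid knob, 0.16 kg. Body 66 mm across flats (76 over corners), 46 mm high; the knob, 30 mm across flats, spans 50 to 84 mm above the underside: grip there. Point: on the axis, 42 mm above the underside. z up; corners of body and knob lie on +-x, flats face +-y; a sixth of a turn looks the same
- rinse_bottle: square white plastic bottle, 66x65x150 mm, loose, stands near the work and is to be left alone; origin at the centre of its underside
- bead_tray: small blue tray with beads, 66x90x20 mm, loose, stands near the work and is to be left alone; origin at the centre of its underside
- glue: needle-tipped glue bottle with a blue cap, 25x25x100 mm, loose, stands near the work and is to be left alone; origin at the centre of its underside
- card_box: small dark green lidded card box, 45x62x31 mm, loose, stands near the work and is to be left alone; origin at the centre of its underside
There are look-alikes about, which are no part of the job. What is shaped like the part that bears jar_white_2_mid but pink or red is not meant.

How it is judged:
By the outcome, as a careful person would: the job done as asked, in the order asked, and still so for the second after the job is handed in, with the robot touching nothing.
It also fails if it takes over 72 s, if anything falls off the work surface, if the arm or the gripper's body presses on something with over 40 N, if the wrist force passes 120 N, or if a joint passes its speed limit or range.

## Working session

There is one attempt and no reset: what is moved stays moved. The work goes in short steps, Python scripts to look and compute and a shell command to move; the robot and the scene stay as the last step left them, time stands still between calls to the robot, and variables do not carry over. Pictures are saved under pics/ and viewed, and the job is handed in when it is done.

```bash
mkdir -p pics
python3 - <<'E'
from rig import *
import cv2,json
s=state(); print({k:s[k] for k in s})
for n in ["scene","side","wrist"]:
    im=capture(n); cv2.imwrite(f"pics/{n}0.png",im[:,:,::-1])
    c=calibration(n); print(n,c)
E
```

```text
{'time': 0.0, 'q': array([ 0.03378188,  0.68998381, -0.19448652,  1.56632167,  0.1572886 ,
        0.9025261 , -0.2151332 ]), 'dq': array([-0.00082167,  0.0001538 , -0.00045229,  0.0012764 , -0.00140516,
        0.00092977,  0.00010206]), 'effort': array([ 3.38560185e-04, -5.27571630e+01, -1.26686912e+00, -1.53434461e+01,
       -5.26333472e-02,  6.56995355e-03,  1.65937727e-04]), 'tool_pos': array([ 6.24368403e-01, -5.22270356e-05,  2.37915418e-01]), 'eef_rot': array([-2.22054914e+00, -2.22063419e+00,  2.20998437e-03]), 'contact_force': array([ 0.33159425,  0.34317094, -0.00295998]), 'ft_torque': array([-0.00432308, -0.007362  , -0.01486757]), 'width': 0.08838264234134358}
scene {'K': array([[427.50386381,   0.        , 277.62657256],
       [  0.        , 427.50386381, 207.37762517],
       [  0.        ,   0.        ,   1.        ]]), 'k1': -0.08398995056609164, 'R': array([[ 0.882321  , -0.47048263, -0.0124797 ],
       [-0.36827087, -0.67364129, -0.64076827],
       [ 0.2930635 ,  0.56995921, -0.76763291]]), 't': array([-0.50544175,  0.24369515,  0.96613955])}
side {'K': array([[411.48442543,   0.        , 275.48104226],
       [  0.        , 411.48442543, 214.80790494],
       [  0.        ,   0.        ,   1.        ]]), 'k1': -0.1191854832648293, 'R': array([[-0.90037409, -0.43455802, -0.02204155],
       [-0.26871797,  0.59517828, -0.75733313],
       [ 0.34222383, -0.67596017, -0.65265665]]), 't': array([0.53771715, 0.18581853, 0.8722354 ])}
wrist {'K': array([[357.34428574,   0.        , 281.61623598],
       [  0.        , 357.34428574, 202.87664956],
       [  0.        ,   0.        ,   1.        ]]), 'k1': -0.0717142124852823, 'R': array([[ 9.99999343e-01,  5.96956325e-04, -9.79041755e-04],
       [ 8.75205813e-04, -9.48988749e-01,  3.15308719e-01],
       [-7.40874077e-04, -3.15309368e-01, -9.48988648e-01]]), 't': array([-0.62307058, -0.04360446,  0.3903878 ])}
```

View pics/scene0.png

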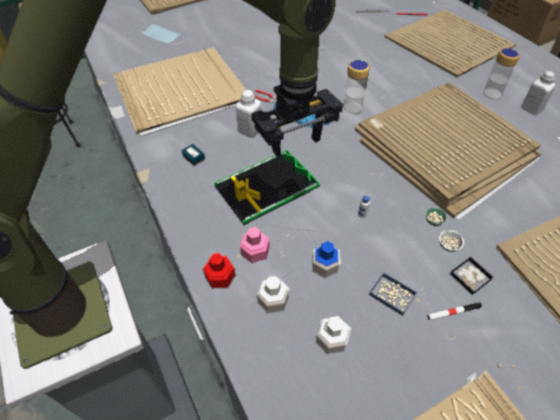

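View pics/side0.png

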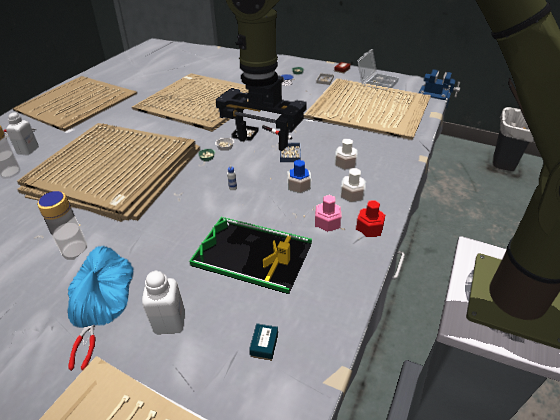

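View pics/wrist0.png

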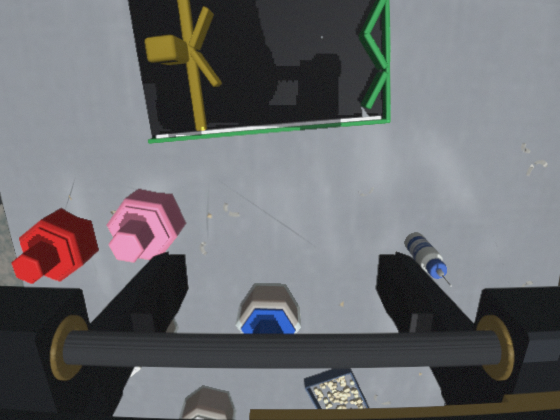

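The blue jar is at about (327,255) in the scene picture, with the white jars at (272,290) and (334,332). The pink and red look-alikes are at (255,243) and (219,270), and the tray is centred near (267,187).

```bash
cat > h.py <<'E'
from rig import *
import numpy as np, cv2
from scipy.optimize import least_squares
def proj(c,X):
    X=np.atleast_2d(X); p=X@c["R"].T+c["t"]; s=p[:,:2]/p[:,2:]; r2=(s**2).sum(1,keepdims=True)
    s=s*(1+c["k1"]*r2); return s@c["K"][:2,:2].T+c["K"][:2,2]
def ray(c,uv):
    K=c["K"]; d=np.array([(uv[0]-K[0,2])/K[0,0],(uv[1]-K[1,2])/K[1,1]]); s=d.copy()
    for _ in range(20): s=d/(1+c["k1"]*(s@s))
    return -c["R"].T@c["t"], c["R"].T@np.array([s[0],s[1],1])
def onz(c,uv,z):
    o,d=ray(c,uv); return o+d*(z-o[2])/d[2]
E
python3 - <<'E'
from h import *
np.set_printoptions(precision=4,suppress=True)
capture("scene");capture("side")
C={n:calibration(n) for n in("scene","side")}
for q,z in [("jar_white_2_mid",.042),("jar_blue_mid",.042),("tray",0),("tray_back",.006),("slide_seat",.006),("slide_grip",.05),("rinse_bottle",0),("bead_tray",0),("glue",0),("card_box",0)]:
    for n in C:
        for m in mark_of(n,q)[:6]:
            if m["p"]>.2: print(q,n,round(m["p"],2),np.round(m["location"],1),onz(C[n],m["location"],z)[:2])
print(state()["time"])
E
```

```text
jar_white_2_mid scene 0.98 [220.6 266.4] [ 0.3758 -0.088 ]
jar_white_2_mid scene 0.96 [271.8 292.7] [ 0.4491 -0.2056]
jar_white_2_mid scene 0.84 [253.4 241.7] [ 0.4741 -0.0612]
jar_white_2_mid side 0.82 [351.2 182.1] [ 0.4604 -0.2039]
jar_white_2_mid side 0.77 [372.2 216.1] [ 0.3677 -0.0873]
jar_white_2_mid side 0.75 [324.5 213.2] [ 0.4814 -0.0483]
jar_blue_mid scene 0.93 [328.1 254.9] [ 0.6128 -0.1804]
jar_blue_mid side 0.74 [297.5 169.4] [ 0.6215 -0.1996]
jar_blue_mid side 0.58 [170.1 324. ] [0.6382 0.3915]
tray scene 0.73 [273.5 185.5] [0.6207 0.1146]
tray side 0.77 [246.4 250.6] [0.6207 0.1154]
tray_back scene 0.81 [287.4 176.7] [0.6692 0.1209]
tray_back scene 0.22 [334.2 332.5] [ 0.5317 -0.3396]
tray_back side 0.85 [220.  247.1] [0.6825 0.137 ]
slide_seat scene 0.71 [251.4 129. ] [0.6707 0.3619]
slide_seat scene 0.68 [260.2 191.3] [0.5755 0.108 ]
slide_seat side 0.62 [259.7 255.8] [0.58   0.1223]
slide_grip scene 0.89 [237.7 187.3] [0.513  0.1135]
rinse_bottle scene 0.7 [249.1 131.3] [0.6621 0.3618]
rinse_bottle side 0.96 [170.9 325.6] [0.6592 0.3742]
bead_tray scene 0.85 [389.6 297.9] [ 0.6921 -0.3283]
bead_tray side 0.72 [292.1 156.9] [ 0.6894 -0.314 ]
glue scene 0.49 [363.3 212.6] [ 0.7865 -0.0891]
glue side 0.46 [230.8 185.6] [ 0.7915 -0.0995]
glue side 0.3 [297.6 174.8] [ 0.6337 -0.2297]
card_box scene 0.79 [192.9 158.1] [0.4591 0.3325]
card_box side 0.56 [264.3 343.1] [0.4642 0.3269]
1.25
```

```bash
python3 -m handwheel '{"slide":[[0.03,0,-0.01],[0.03,0,-0.01],[0.01,0,0],[0,0,0],[0,0,0]],"yaw":[0,0,0,0,0],"fingers":[0.06,0.06,0.06,0.06,0.06]}' 10
python3 - <<'E'
from h import *
np.set_printoptions(precision=4,suppress=True)
c=calibration("wrist");im=capture("wrist");cv2.imwrite("pics/w1.png",im[:,:,::-1]);np.savez("w1.npz",im=im,**c)
for q,z in [("tray",0),("tray_back",.006),("slide_seat",.006),("slide_grip",.05),("jar_blue_mid",.042)]:
    for m in mark_of("wrist",q)[:4]: print(q,round(m["p"],2),np.round(m["location"],1),onz(c,m["location"],z)[:2])
E
```

```text
time: 1.67
tool_pos: [0.6248, 0.0697, 0.2585]
eef_rot: [2.22, 2.222, -0.002]
contact_force: [0.1, -1.6, 0.5]
width: 0.0603
tray 0.74 [278.  113.4] [0.6195 0.1215]
tray_back 0.9 [329.4 111.4] [0.6754 0.1243]
slide_grip 0.93 [176.5 127.4] [0.5201 0.1121]
jar_blue_mid 0.81 [267.6 361. ] [ 0.6061 -0.181 ]
```

View pics/w1.png

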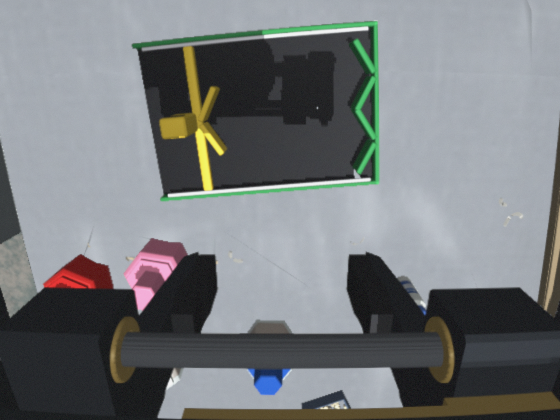

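Run:
```python
from h import *
im=cv2.imread("pics/w1.png")
a=cv2.resize(im[15:205,325:390],None,fx=3,fy=3,interpolation=cv2.INTER_CUBIC)
b=cv2.resize(im[25:215,125:235],None,fx=3,fy=3,interpolation=cv2.INTER_CUBIC)
cv2.imwrite("pics/w1z.png",np.hstack([a,b]))
```

```text
(no output)
```

View pics/w1z.png

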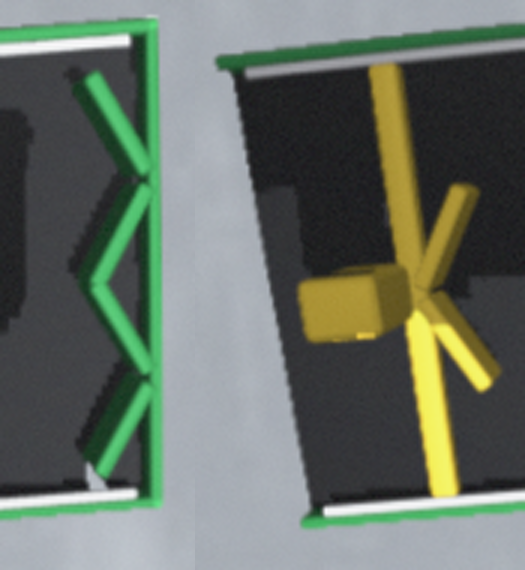

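```bash
cat > fit.py <<'E'
from h import *
np.set_printoptions(precision=4,suppress=True)
def T(p,X):
    c,s=np.cos(p[2]),np.sin(p[2]); X=np.atleast_2d(X)
    return np.c_[p[0]+c*X[:,0]-s*X[:,1],p[1]+s*X[:,0]+c*X[:,1],X[:,2]]
E
python3 - <<'E'
from fit import *
d=np.load("w1.npz");c={k:d[k] for k in("K","k1","R","t")}
M=np.array([[.125,.085,.019],[.125,-.085,.019],[-.125,.085,.019],[-.125,-.085,.019],[.0789,0,.031],[.0982,.0333,.031],[.0982,-.0333,.031]])
U=np.array([[377.3,21],[378.3,183.3],[132,44.3],[161.7,200],[355,109.3],[374,75],[374,140]])
r=least_squares(lambda p:(proj(c,T(p,M))-U).ravel(),[.62,.118,.05],loss="soft_l1",f_scale=1)
print(r.x,np.degrees(r.x[2]));print(proj(c,T(r.x,M))-U)
for u,m in zip(U,M):print(onz(c,u,m[2]))
im=cv2.imread("pics/w1.png")
S=.0
def poly(P,col,cl=False):
    cv2.polylines(im,[np.round(proj(c,T(r.x,np.array(P)))*8).astype(int)],cl,col,1,cv2.LINE_AA,3)
poly([[.125,.085,.019],[.125,-.085,.019],[-.125,-.085,.019],[-.125,.085,.019]],(0,0,255),True)
poly([[.0789,.0666,.031],[.0982,.0333,.031],[.0789,0,.031],[.0982,-.0333,.031],[.0789,-.0666,.031]],(0,0,255))
cv2.imwrite("pics/w1o.png",cv2.resize(im[10:220,110:400],None,fx=2.7,fy=2.7,interpolation=cv2.INTER_CUBIC))
E
```

```text
[0.6045 0.1206 0.0869] 4.977127626644009
[[  3.5828  -2.2134]
 [  3.9009   0.2207]
 [  0.7898  -1.5772]
 [  0.7236   1.5494]
 [-14.8185   0.7757]
 [-15.8469  -0.5036]
 [-14.2167   1.0701]]
[0.7182 0.214  0.019 ]
[0.732 0.047 0.019]
[0.4717 0.1929 0.019 ]
[0.4867 0.0269 0.019 ]
[0.6983 0.1283 0.031 ]
[0.7154 0.162  0.031 ]
[0.7202 0.0971 0.031 ]
```

View pics/w1o.png

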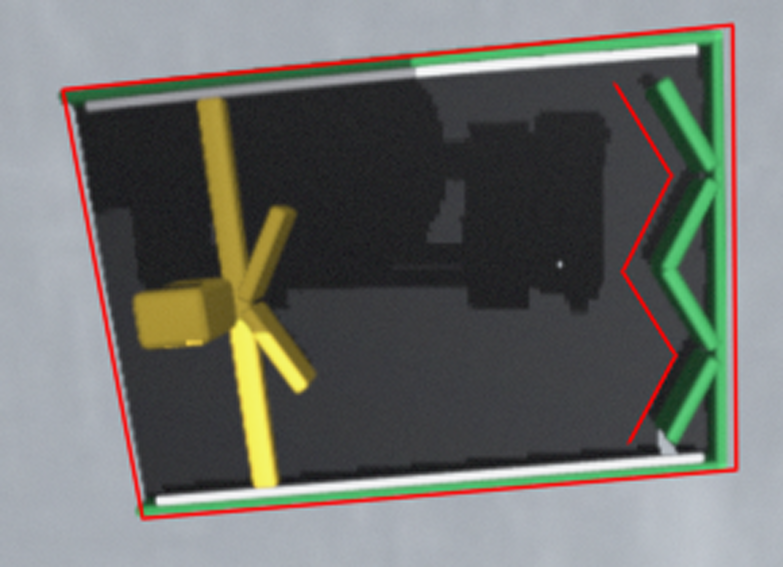

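Run:
```python
from fit import *
d=np.load("w1.npz");c={k:d[k] for k in("K","k1","R","t")}
U=np.array([[377.3,21],[378.3,183.3],[132,44.3],[161.7,200],[355,109.3],[374,75],[374,140]])
def M(b):
    return np.array([[b,.085,.019],[b,-.085,.019],[b-.25,.085,.019],[b-.25,-.085,.019],[.0789,0,.031],[.0982,.0333,.031],[.0982,-.0333,.031]])
r=least_squares(lambda p:(proj(c,T(p,M(p[3])))-U).ravel(),[.62,.118,.05,.11],loss="soft_l1",f_scale=1)
p=r.x
print(p,np.degrees(p[2]));print(proj(c,T(p,M(p[3])))-U)
im=cv2.imread("pics/w1.png")
def poly(P,col,cl=False):
    cv2.polylines(im,[np.round(proj(c,T(r.x,np.array(P)))*8).astype(int)],cl,col,1,cv2.LINE_AA,3)
m=M(p[3]);poly(m[[0,1,3,2]],(0,0,255),True)
poly([[.0789,.0666,.031],[.0982,.0333,.031],[.0789,0,.031],[.0982,-.0333,.031],[.0789,-.0666,.031]],(0,0,255))
for s in (0,.01,.02): poly([[-.057+s-.06-.013,.01,.063],[-.057+s-.06-.013,-.01,.063],[-.057+s-.06+.013,-.01,.063],[-.057+s-.06+.013,.01,.063]],(255,0,int(s*12000)),True)
cv2.imwrite("pics/w1o2.png",cv2.resize(im[10:220,110:400],None,fx=2.7,fy=2.7,interpolation=cv2.INTER_CUBIC))
print("back homes",T(p,[[.06,.0333,0],[.06,-.0333,0],[.06,0,0],[.003,0,0]]))
```

```text
[0.6199 0.1212 0.0861 0.1071] 4.932441208429167
[[ 1.0881 -1.1475]
 [ 1.5593  1.119 ]
 [-1.4784 -0.6259]
 [-1.4185  2.2604]
 [ 0.1773  0.3795]
 [-0.4961 -0.8202]
 [ 0.3275  0.6963]]
back homes [[0.6768 0.1595 0.    ]
 [0.6825 0.0931 0.    ]
 [0.6796 0.1263 0.    ]
 [0.6229 0.1214 0.    ]]
```

View pics/w1o2.png

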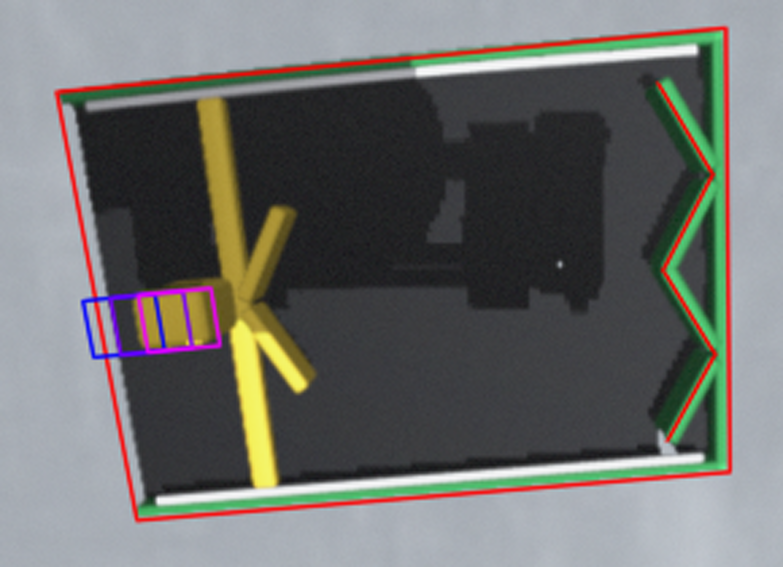

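The fit is close to the picture: the notch line lies on the zigzag wall within about 2 mm, and the slide is at about 18 mm. The tray origin is about (0.620, 0.121), turned 4.9°. Next I'll look at the jars.

```bash
python3 -m handwheel '{"slide":[[-0.035,-0.01,0],[-0.04,-0.01,0],[-0.04,-0.01,0],[-0.04,-0.01,0],[-0.04,-0.01,0]],"yaw":[0,0,0,0,0],"fingers":[0.06,0.06,0.06,0.06,0.06]}'; python3 -m handwheel '{"slide":[[-0.04,-0.01,0],[-0.04,-0.01,0],[-0.04,-0.01,0],[-0.03,-0.01,0],[-0.02,-0.005,0]],"yaw":[0,0,0,0,0],"fingers":[0.06,0.06,0.06,0.06,0.06]}';python3 -m handwheel '{"slide":[[-0.005,0,0],[0,0,0],[0,0,0]],"yaw":[0,0,0],"fingers":[0.06,0.06,0.06]}'
python3 - <<'E'
from h import *
np.set_printoptions(precision=4,suppress=True)
c=calibration("wrist");im=capture("wrist");cv2.imwrite("pics/w2.png",im[:,:,::-1]);np.savez("w2.npz",im=im,**c)
for q,z in [("jar_white_1_mid",.042),("jar_blue_mid",.042),("bead_tray",0)]:
    for m in mark_of("wrist",q)[:6]: print(q,round(m["p"],2),np.round(m["location"],1),onz(c,m["location"],z)[:2])
print(state()["q"])
E
```

```text
time: 2.38
tool_pos: [0.5741, -0.1275, 0.2588]
eef_rot: [2.222, 2.221, -0.0]
contact_force: [0.7, -1.1, -0.0]
width: 0.06
time: 2.8
tool_pos: [0.527, -0.3008, 0.2585]
eef_rot: [2.228, 2.214, -0.005]
contact_force: [0.9, 0.2, -0.7]
width: 0.0597
time: 3.05
tool_pos: [0.5307, -0.2983, 0.2587]
eef_rot: [-2.219, -2.222, -0.003]
contact_force: [0.6, 0.6, 0.0]
width: 0.0602
jar_white_1_mid 0.7 [271.8 210.6] [ 0.5193 -0.3449]
jar_blue_mid 0.89 [363.8  46.8] [ 0.6075 -0.1801]
bead_tray 0.59 [427.6 181.1] [ 0.7025 -0.3226]
[ 0.5636  0.6462 -0.2251  1.5923  0.168   0.9222  0.2841]
```

View pics/w2.png

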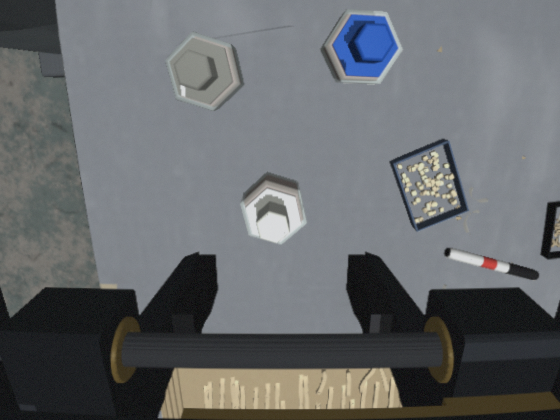

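Run:
```python
import cv2,numpy as np
im=cv2.imread("pics/w2.png")
z=lambda y,x:cv2.resize(im[y:y+90,x:x+90],None,fx=2.9,fy=2.9,interpolation=cv2.INTER_CUBIC)
cv2.imwrite("pics/w2z.png",np.hstack([z(28,160),z(2,318),z(165,228)]))
```

```text
(no output)
```

View pics/w2z.png

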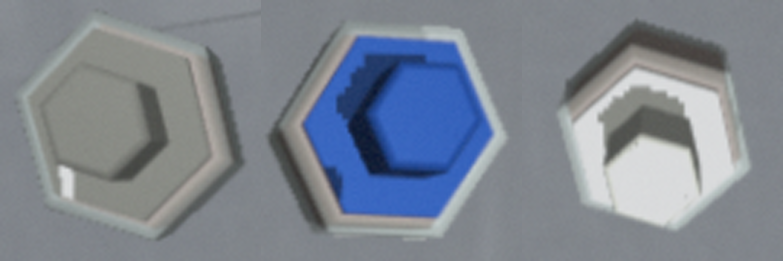

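Run:
```python
import cv2,numpy as np
im=cv2.imread("pics/w2.png")
def z(y,x,h):
    a=im[y:y+h,x:x+h]; a=cv2.resize(a,(396,396),interpolation=cv2.INTER_CUBIC).astype(float)
    lo,hi=np.percentile(a,[1,99]); a=np.clip((a-lo)/(hi-lo)*255,0,255).astype(np.uint8)
    for i in range(0,h,10):
        k=int(i*396/h); a[k,::4]=(0,0,255); a[::4,k]=(0,0,255)
    return a
cv2.imwrite("pics/w2a.png",np.hstack([z(46,165,55),z(10,335,55)]))
cv2.imwrite("pics/w2b.png",np.hstack([z(195,245,55)]))
```

```text
(no output)
```

View pics/w2a.png

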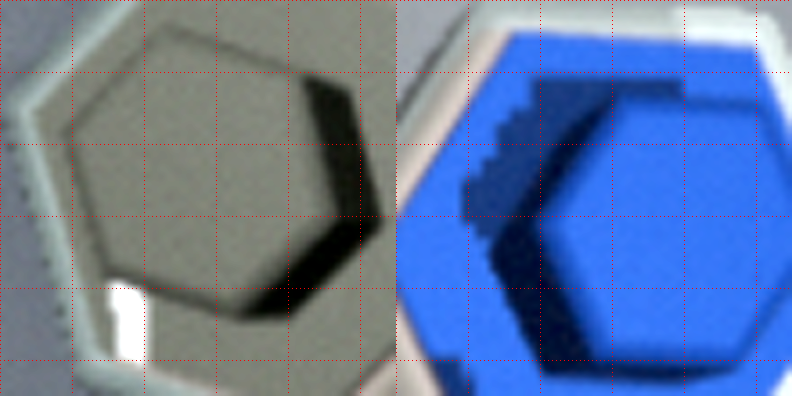

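View pics/w2b.png

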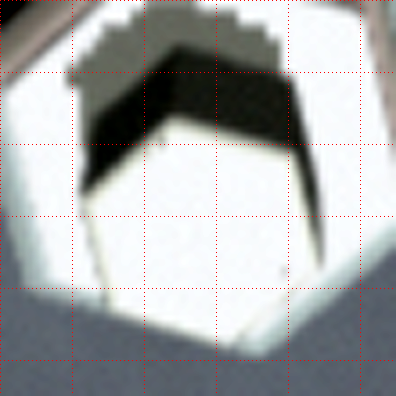

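```bash
cat > jarfit.py <<'E'
from fit import *
def jf(c,U,R=.01732,z=.084,g=None):
    U=np.array(U,float)
    W=np.array([onz(c,u,z) for u in U])
    if g is None: g=W[:,:2].mean(0)
    def res(p,ret=False):
        ang=np.arctan2(W[:,1]-p[1],W[:,0]-p[0]); k=np.round((ang-p[2])/(np.pi/3)); a=p[2]+k*np.pi/3
        X=np.c_[p[0]+R*np.cos(a),p[1]+R*np.sin(a),np.full(len(a),z)]
        return (proj(c,X)-U).ravel()
    best=min((least_squares(res,[*g,a]) for a in np.radians([-20,0,20])),key=lambda r:r.cost)
    return best.x[:2],(np.degrees(best.x[2])+30)%60-30,np.sqrt(np.mean(best.fun**2))
E
python3 - <<'E'
from jarfit import *
d=np.load("w2.npz");c={k:d[k] for k in("K","k1","R","t")}
P={"W1":((165,46),[(163,28),(303,76),(337,213),(238,317),(108,277),(68,132)]),
"B":((335,10),[(226,97),(364,103),(342,368),(194,362),(147,228)]),
"W2":((245,195),[(177,115),(295,155),(320,265),(235,345),(105,300),(82,195)])}
for n,(o,u) in P.items():
    u=np.array(u)/7.2+o-0.43
    print(n,*jf(c,u))
E
```

```text
W1 [ 0.4538 -0.203 ] -17.51079847605309 0.6530941993917491
B [ 0.6068 -0.1805] -2.0044213110116935 0.7197407857593418
W2 [ 0.5211 -0.3463] -18.405205787047947 0.6185547298027074
```

```bash
cat > go.py <<'E'
from fit import *
from scipy.spatial.transform import Rotation as Ro
import sys
def show(tgt=None,th=None):
    s=state(); R=Ro.from_rotvec(s["eef_rot"]).as_matrix(); h=np.degrees(np.arctan2(R[1,1],R[0,1]))
    print("t",round(s["time"],2),"pos",s["tool_pos"],"jaw",round(h,2),"tilt",round(np.degrees(np.arccos(-R[2,2])),2),"F",np.round(s["contact_force"],1),"w",round(s["width"],4),"q7",round(s["q"][6],2))
    if tgt is not None:
        print(" tool delta mm",np.round(R.T@(np.array(tgt)-s["tool_pos"])*1000,1), "toolyaw", None if th is None else round(-((th-h+90)%180-90),2))
if __name__=="__main__":
    a=[float(v) for v in sys.argv[1:]]
    show(a[:3] if a else None, a[3] if len(a)>3 else None)
E
python3 -m handwheel '{"slide":[[-0.024,-0.005,0.01],[-0.024,-0.005,0.03],[0,0,0.03],[0,0,0.03],[0,0,0]],"yaw":[0,0,-6,-5.6,0],"fingers":[0.06,0.06,0.06,0.06,0.06]}'; python3 go.py 0.5211 -0.3463 0.055 11.6
```

```text
time: 3.67
tool_pos: [0.5167, -0.3454, 0.1532]
eef_rot: [-1.974, -2.43, 0.002]
contact_force: [-0.7, -0.6, -0.9]
width: 0.0601
t 3.67 pos [ 0.5167 -0.3454  0.1532] jaw 11.82 tilt 0.63 F [-0.7 -0.6 -0.9] w 0.0601 q7 0.48
 tool delta mm [-2.5  4.9 98.2] toolyaw 0.22
```

```bash
python3 -m handwheel '{"slide":[[0,0.002,0.03],[0,0,0.03],[0,0,0.015],[0,0,0],[0,0,0]],"yaw":[0,0,0,0,0],"fingers":[0.06,0.06,0.06,0.06,0.06]}'; python3 go.py 0.5211 -0.3463 0.055 11.6
python3 - <<'E'
from h import *
c=calibration("wrist");im=capture("wrist");cv2.imwrite("pics/w3.png",im[:,:,::-1])
E
```

```text
time: 4.08
tool_pos: [0.523, -0.3468, 0.0847]
eef_rot: [1.986, 2.434, 0.001]
contact_force: [-0.5, 0.3, -0.2]
width: 0.0599
t 4.08 pos [ 0.523  -0.3468  0.0847] jaw 11.58 tilt 0.03 F [-0.5  0.3 -0.2] w 0.0599 q7 0.45
 tool delta mm [ 0.9 -1.8 29.7] toolyaw -0.02
```

View pics/w3.png

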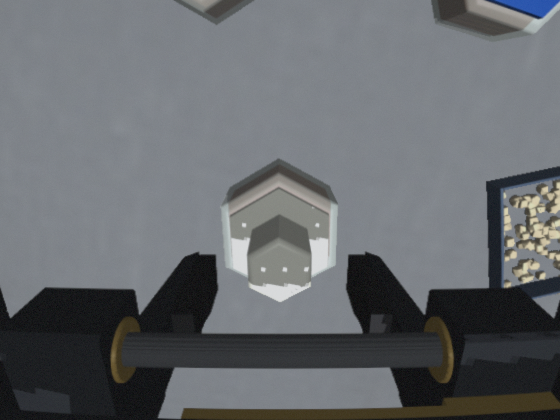

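The knob at (280,260) is centred between the fingers, with its flats parallel to the pads. I'll go down and grip.

```bash
python3 -m handwheel '{"slide":[[0,-0.001,0.02],[0,0,0.009],[0,0,0],[0,0,0]],"yaw":[0,0,0,0],"fingers":[0.06,0.06,0.06,0.06]}'; python3 -m handwheel '{"slide":[[0,0,0],[0,0,0],[0,0,0],[0,0,0],[0,0,0]],"yaw":[0,0,0,0,0],"fingers":[0.02,0.02,0.02,0.02,0.02]}' 25;python3 go.py 0.5211 -0.3463 0.055 11.6
```

```text
time: 4.47
tool_pos: [0.5214, -0.3478, 0.0556]
eef_rot: [1.985, 2.434, 0.0]
contact_force: [-0.7, 0.1, 0.3]
width: 0.0602
time: 4.88
tool_pos: [0.5215, -0.3478, 0.0551]
eef_rot: [1.985, 2.434, 0.001]
contact_force: [1.1, 0.1, -0.6]
width: 0.0293
t 4.88 pos [ 0.5215 -0.3478  0.0551] jaw 11.6 tilt 0.07 F [ 1.1  0.1 -0.6] w 0.0293 q7 0.44
 tool delta mm [ 1.6 -0.1  0.1] toolyaw -0.0
```

```bash
python3 -m handwheel '{"slide":[[0,0,-0.02],[0,0,-0.03],[0,0,-0.03],[0,0,-0.03],[0,0,0]],"yaw":[0,-5.8,-5.8,-5.8,-5.9],"fingers":[0.02,0.02,0.02,0.02,0.02]}'; python3 -m handwheel '{"slide":[[0.015,0.018,0],[0.024,0.029,0],[0.024,0.029,0],[0.024,0.029,0],[0.024,0.029,0]],"yaw":[0,0,0,0,0],"fingers":[0.02,0.02,0.02,0.02,0.02]}'; python3 -m handwheel '{"slide":[[0.024,0.029,0],[0.024,0.029,0],[0.024,0.029,0],[0.024,0.029,0],[0.024,0.029,0]],"yaw":[0,0,0,0,0],"fingers":[0.02,0.02,0.02,0.02,0.02]}'; python3 go.py 0.6648 0.1585 0.165 34.9
```

```text
time: 5.3
tool_pos: [0.5242, -0.3493, 0.1706]
eef_rot: [1.442, 2.78, -0.001]
contact_force: [0.0, 0.7, -1.7]
width: 0.0297
time: 5.72
tool_pos: [0.5672, -0.1786, 0.1646]
eef_rot: [-1.454, -2.784, 0.0]
contact_force: [1.9, 0.2, -1.3]
width: 0.0299
time: 6.13
tool_pos: [0.6175, 0.003, 0.1645]
eef_rot: [-1.453, -2.785, 0.001]
contact_force: [0.7, 0.2, -3.2]
width: 0.0297
t 6.13 pos [0.6175 0.003  0.1645] jaw 34.9 tilt 0.05 F [ 0.7  0.2 -3.2] w 0.0297 q7 0.24
 tool delta mm [100.4 127.8  -0.6] toolyaw 0.0
```

```bash
python3 -m handwheel '{"slide":[[0.024,0.03,0],[0.024,0.03,0],[0.024,0.03,0],[0.018,0.024,0],[0.01,0.013,0]],"yaw":[0,0,0,0,0],"fingers":[0.02,0.02,0.02,0.02,0.02]}'; python3 -m handwheel '{"slide":[[0,0,0],[0,0,0],[0,0,0]],"yaw":[0,0,0],"fingers":[0.02,0.02,0.02]}'; python3 go.py 0.6648 0.1585 0.165 34.9
python3 - <<'E'
from h import *
for n in("wrist","scene"):
    cv2.imwrite(f"pics/{n}4.png",capture(n)[:,:,::-1])
E
```

```text
time: 6.55
tool_pos: [0.6643, 0.1624, 0.1645]
eef_rot: [-1.445, -2.787, -0.006]
contact_force: [0.0, 0.5, -1.8]
width: 0.0297
time: 6.8
tool_pos: [0.6642, 0.1539, 0.1642]
eef_rot: [1.455, 2.784, -0.004]
contact_force: [0.0, -0.2, -1.8]
width: 0.03
t 6.8 pos [0.6642 0.1539 0.1642] jaw 34.83 tilt 0.15 F [ 0.  -0.2 -1.8] w 0.03 q7 0.08
 tool delta mm [ 3.4  3.2 -0.8] toolyaw -0.07
```

View pics/wrist4.png

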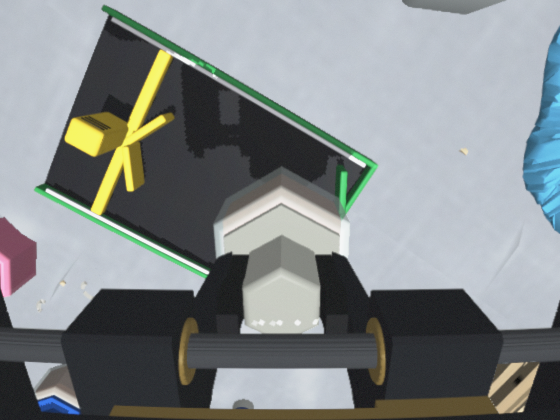

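Run:
```python
from fit import *
c=calibration("wrist")
p=[.6199,.1212,.0861]
for u,m in (((376,164),[.1071,.085,.019]),((104,8),[-.1429,.085,.019]),((38,187),[-.1429,-.085,.019])):
    print(onz(c,u,.019),T(p,[m]),proj(c,T(p,[m])))
im=cv2.imread("pics/wrist4.png")
print(proj(c,T(p,[[.0789,.0666,.031],[.0982,.0333,.031]])))
cv2.imwrite("pics/w4z.png",cv2.resize(im[130:240,290:400],None,fx=5,fy=5,interpolation=cv2.INTER_CUBIC))
```

```text
[0.7165 0.2139 0.019 ] [[0.7193 0.2151 0.019 ]] [[379.4512 164.768 ]]
[0.4732 0.1918 0.019 ] [[0.4702 0.1936 0.019 ]] [[101.7472   3.5927]]
[0.4875 0.031  0.019 ] [[0.4848 0.0242 0.019 ]] [[ 32.613  191.4548]]
[[341.4672 170.1951]
 [339.2518 215.2948]]
```

View pics/w4z.png

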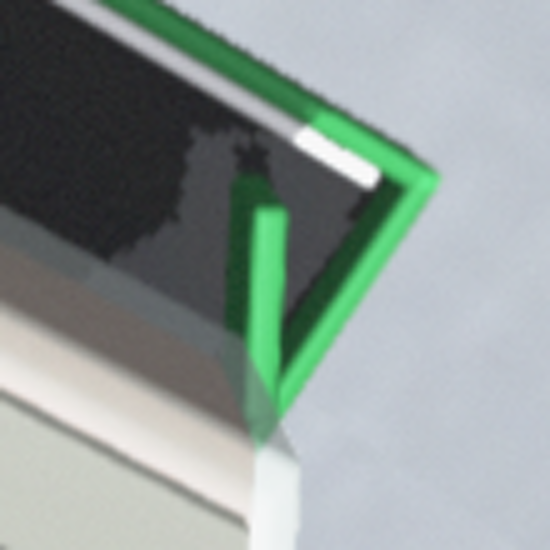

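```bash
python3 -m handwheel '{"slide":[[0.003,0.003,0.02],[0,0,0.03],[0,0,0.02],[0,0,0],[0,0,0]],"yaw":[0,0,0,0,0],"fingers":[0.02,0.02,0.02,0.02,0.02]}';python3 go.py 0.6648 0.1585 0.0635 34.9
```

```text
time: 7.32
tool_pos: [0.6647, 0.1584, 0.094]
eef_rot: [-1.455, -2.783, 0.004]
contact_force: [0.5, 0.3, -1.0]
width: 0.0299
t 7.32 pos [0.6647 0.1584 0.094 ] jaw 34.81 tilt 0.15 F [ 0.5  0.3 -1. ] w 0.0299 q7 0.05
 tool delta mm [ 0.   0.2 30.5] toolyaw -0.09
```

```bash
python3 -m handwheel '{"slide":[[0,0,0.02],[0,0,0.0095],[0,0,0],[0,0,0],[-0.002,0.0035,0]],"yaw":[0,0,0,0,0],"fingers":[0.02,0.02,0.02,0.02,0.02]}';python3 go.py 0.6648 0.1585 0.0635 34.9;  python3 -m handwheel '{"slide":[[-0.001,0.0017,0],[-0.001,0.0017,0],[-0.001,0.0017,0],[0,0,0],[0,0,0]],"yaw":[0,0,0,0,0],"fingers":[0.02,0.02,0.02,0.02,0.02]}';python3 go.py 0.6768 0.1595 0.0635 34.9
```

```text
time: 7.73
tool_pos: [0.6695, 0.1606, 0.0665]
eef_rot: [1.453, 2.785, 0.001]
contact_force: [0.1, 0.7, -1.2]
width: 0.0298
t 7.73 pos [0.6695 0.1606 0.0665] jaw 34.91 tilt 0.04 F [ 0.1  0.7 -1.2] w 0.0298 q7 0.04
 tool delta mm [ 0.9 -5.1  3. ] toolyaw 0.01
time: 8.15
tool_pos: [0.6754, 0.1608, 0.0653]
eef_rot: [1.453, 2.785, -0.0]
contact_force: [0.3, -0.3, -1.7]
width: 0.0298
t 8.15 pos [0.6754 0.1608 0.0653] jaw 34.89 tilt 0.02 F [ 0.3 -0.3 -1.7] w 0.0298 q7 0.04
 tool delta mm [-1.9  0.4  1.8] toolyaw -0.01
```

```bash
for i in 1 2 3; do python3 -m handwheel '{"slide":[[-0.0005,0.0009,0],[-0.0005,0.0009,0],[0,0,0]],"yaw":[0,0,0],"fingers":[0.02,0.02,0.02]}' | egrep "pos|force"; done
```

```text
tool_pos: [0.6759, 0.1607, 0.0649]
contact_force: [-4.4, -1.3, 1.2]
tool_pos: [0.6764, 0.1604, 0.0644]
contact_force: [-7.3, -2.5, 1.3]
tool_pos: [0.6768, 0.1601, 0.0641]
contact_force: [-9.2, -3.4, 3.1]
```

```bash
for i in 1 2; do python3 -m handwheel '{"slide":[[-0.0009,-0.0002,0],[-0.0005,0.0006,0],[0,0,0]],"yaw":[0,0,0],"fingers":[0.02,0.02,0.02]}' | egrep "pos|force"; done; python3 go.py
python3 - <<'E'
from h import *
for n in("wrist","side"):
    cv2.imwrite(f"pics/{n}5.png",capture(n)[:,:,::-1])
E
```

```text
tool_pos: [0.677, 0.16, 0.064]
contact_force: [-11.9, -2.1, 4.7]
tool_pos: [0.6771, 0.1599, 0.0641]
contact_force: [-13.5, -1.5, 4.8]
t 9.4 pos [0.6771 0.1599 0.0641] jaw 34.95 tilt 0.8 F [-13.5  -1.5   4.8] w 0.0299 q7 0.06
```

View pics/wrist5.png

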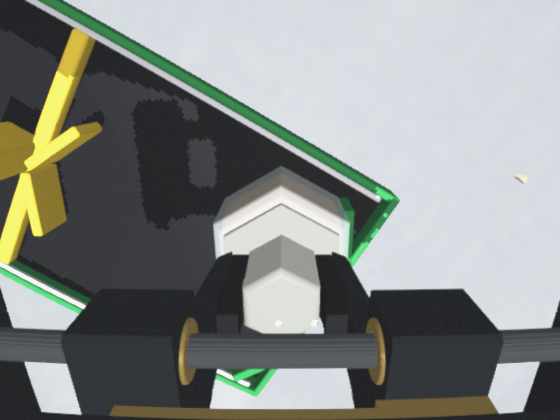

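```bash
python3 -m handwheel '{"slide":[[0.0009,-0.0015,0.001],[0,0,0.001],[0,0,0.001],[0,0,0],[0,0,0]],"yaw":[0,0,0,0,0],"fingers":[0.02,0.02,0.02,0.02,0.02]}' | egrep "pos|force"; python3 -m handwheel '{"slide":[[0,0,0.001],[0,0,0],[0,0,0]],"yaw":[0,0,0],"fingers":[0.02,0.02,0.02]}' | egrep "pos|force"; python3 go.py
```

```text
tool_pos: [0.6769, 0.1599, 0.0616]
contact_force: [-12.1, -1.2, 5.9]
tool_pos: [0.6768, 0.16, 0.0612]
contact_force: [-13.5, -0.8, 8.6]
t 10.17 pos [0.6768 0.16   0.0612] jaw 34.92 tilt 0.6 F [-13.5  -0.8   8.6] w 0.0298 q7 0.05
```

```bash
python3 -m handwheel '{"slide":[[0.001,-0.0017,-0.001],[0,0,0],[0,0,0]],"yaw":[0,0,0],"fingers":[0.02,0.02,0.02]}' | egrep "pos|force"; python3 -m handwheel '{"slide":[[0,0,0],[0,0,0],[0,0,0],[0,0,0]],"yaw":[0,0,0,0],"fingers":[0.05,0.05,0.05,0.05]}' ; python3 -m handwheel '{"slide":[[0,0,-0.01],[0,0,-0.02],[0,0,-0.04],[0,0,-0.04],[0,0,-0.03]],"yaw":[0,0,0,0,0],"fingers":[0.06,0.06,0.06,0.06,0.06]}'; python3 go.py .4538 -.203 .2 12.5
```

```text
tool_pos: [0.6767, 0.1598, 0.0614]
contact_force: [-6.8, -0.9, 0.9]
time: 10.75
tool_pos: [0.6813, 0.1597, 0.0628]
eef_rot: [1.452, 2.783, 0.003]
contact_force: [-0.1, 0.3, -0.4]
width: 0.0501
time: 11.17
tool_pos: [0.6813, 0.16, 0.2066]
eef_rot: [1.452, 2.782, 0.006]
contact_force: [1.3, -0.8, 0.4]
width: 0.0604
t 11.17 pos [0.6813 0.16   0.2066] jaw 34.89 tilt 0.28 F [ 1.3 -0.8  0.4] w 0.0604 q7 0.1
 tool delta mm [-167.6 -394.3    5. ] toolyaw 22.39
```

```bash
python3 -m handwheel '{"slide":[[-0.012,-0.029,0],[-0.0155,-0.037,0],[-0.0155,-0.037,0],[-0.0155,-0.037,0],[-0.0155,-0.037,0]],"yaw":[0,0,0,0,0],"fingers":[0.06,0.06,0.06,0.06,0.06]}'|grep pos; python3 -m handwheel '{"slide":[[-0.0155,-0.037,0],[-0.0155,-0.037,0],[-0.0155,-0.037,0],[-0.0155,-0.037,0],[-0.0155,-0.037,0]],"yaw":[0,0,0,0,0],"fingers":[0.06,0.06,0.06,0.06,0.06]}'|grep pos; python3 -m handwheel '{"slide":[[-0.01,-0.02,0],[-0.005,-0.01,0],[0,0,0],[0,0,0],[0,0,0]],"yaw":[0,6,6,6,4.4],"fingers":[0.06,0.06,0.06,0.06,0.06]}'; python3 go.py .4538 -.203 .2 12.5
python3 - <<'E'
from h import *
c=calibration("wrist");im=capture("wrist");cv2.imwrite("pics/w6.png",im[:,:,::-1]);np.savez("w6.npz",**c)
cv2.imwrite("pics/s6.png",capture("scene")[:,:,::-1]);cv2.imwrite("pics/d6.png",capture("side")[:,:,::-1])
E
```

```text
tool_pos: [0.5766, -0.0039, 0.2035]
tool_pos: [0.4693, -0.1735, 0.2033]
time: 12.42
tool_pos: [0.4544, -0.2021, 0.2033]
eef_rot: [1.972, 2.442, 0.001]
contact_force: [0.2, -0.0, 0.1]
width: 0.0597
t 12.42 pos [ 0.4544 -0.2021  0.2033] jaw 12.15 tilt 0.15 F [ 0.2 -0.   0.1] w 0.0597 q7 0.29
 tool delta mm [-0.8 -0.8  3.3] toolyaw -0.35
```

View pics/w6.png

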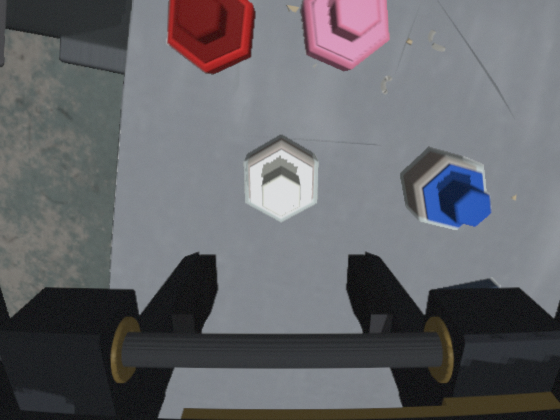

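View pics/d6.png

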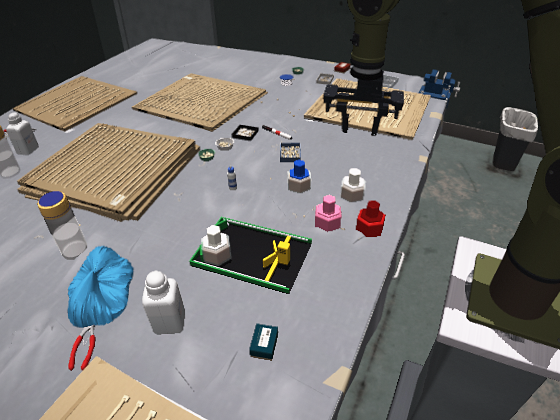

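The first jar stands in the +y notch at (214,243) in the side view. The second white jar is centred between the fingers at (282,185), so I'll go down and grip it.

```bash
python3 -m handwheel '{"slide":[[0,-0.0005,0.03],[0,0,0.04],[0,0,0.04],[0,0,0.02],[0,0,0]],"yaw":[0,0,0,0,0],"fingers":[0.06,0.06,0.06,0.06,0.06]}'; python3 -m handwheel '{"slide":[[0,0,0.016],[0,0,0],[0,0,0]],"yaw":[0,0,0],"fingers":[0.06,0.06,0.06]}';python3 go.py .4538 -.203 .055 12.5
```

```text
time: 12.98
tool_pos: [0.4514, -0.2003, 0.0689]
eef_rot: [-1.959, -2.448, 0.003]
contact_force: [0.1, -0.4, 0.1]
width: 0.0598
time: 13.23
tool_pos: [0.4538, -0.2015, 0.0572]
eef_rot: [1.965, 2.451, 0.001]
contact_force: [0.5, 0.5, 0.5]
width: 0.0601
t 13.23 pos [ 0.4538 -0.2015  0.0572] jaw 12.56 tilt 0.05 F [0.5 0.5 0.5] w 0.0601 q7 0.2
 tool delta mm [-1.5 -0.3  2.2] toolyaw 0.06
```

```bash
python3 -m handwheel '{"slide":[[-0.001,0,0.0015],[0,0,0],[0,0,0],[0,0,0]],"yaw":[0,0,0,0],"fingers":[0.06,0.02,0.02,0.02]}'; python3 -m handwheel '{"slide":[[0,0,0],[0,0,0],[0,0,0]],"yaw":[0,0,0],"fingers":[0.02,0.02,0.02]}';python3 go.py .4538 -.203 .055 34.9;python3 -m handwheel '{"slide":[[0,0,-0.02],[0,0,-0.03],[0,0,-0.03],[0,0,-0.03],[0,0,0]],"yaw":[0,-5.6,-5.6,-5.6,-5.6],"fingers":[0.02,0.02,0.02,0.02,0.02]}';python3 go.py .6705 .0921 .165 34.9
```

```text
time: 13.57
tool_pos: [0.4538, -0.2027, 0.0555]
eef_rot: [1.966, 2.449, 0.001]
contact_force: [-0.3, -0.2, -0.7]
width: 0.0418
time: 13.82
tool_pos: [0.4538, -0.2024, 0.055]
eef_rot: [1.966, 2.45, 0.001]
contact_force: [1.1, 0.2, 2.6]
width: 0.0298
t 13.82 pos [ 0.4538 -0.2024  0.055 ] jaw 12.51 tilt 0.04 F [1.1 0.2 2.6] w 0.0298 q7 0.2
 tool delta mm [-0.5 -0.1 -0. ] toolyaw -22.39
time: 14.23
tool_pos: [0.4557, -0.2033, 0.1691]
eef_rot: [1.443, 2.782, 0.001]
contact_force: [1.1, 0.4, -2.1]
width: 0.0299
t 14.23 pos [ 0.4557 -0.2033  0.1691] jaw 35.15 tilt 0.45 F [ 1.1  0.4 -2.1] w 0.0299 q7 0.52
 tool delta mm [117.9 345.7   4.8] toolyaw 0.25
```

```bash
python3 -m handwheel '{"slide":[[0.008,0.02,0],[0.012,0.036,0],[0.012,0.036,0],[0.012,0.036,0],[0.012,0.036,0]],"yaw":[0,0,0,0,0],"fingers":[0.02,0.02,0.02,0.02,0.02]}'|grep pos; python3 -m handwheel '{"slide":[[0.012,0.036,0],[0.012,0.036,0],[0.012,0.036,0],[0.012,0.036,0],[0.008,0.024,0]],"yaw":[0,0,0,0,0],"fingers":[0.02,0.02,0.02,0.02,0.02]}'|grep pos; python3 -m handwheel '{"slide":[[0.003,0.01,0],[0,0,0],[0,0,0]],"yaw":[0,0,0],"fingers":[0.02,0.02,0.02]}'|grep pos;python3 go.py .6709 .0884 .165 34.9
python3 - <<'E'
from h import *
c=calibration("wrist");im=capture("wrist");cv2.imwrite("pics/w7.png",im[:,:,::-1]);np.savez("w7.npz",**c)
E
```

```text
tool_pos: [0.556, -0.0613, 0.1644]
tool_pos: [0.6626, 0.084, 0.1642]
tool_pos: [0.6671, 0.0873, 0.1637]
t 15.32 pos [0.6671 0.0873 0.1637] jaw 34.95 tilt 0.15 F [-0.3 -0.8 -2.4] w 0.0299 q7 0.16
 tool delta mm [-1.3  3.7 -1.3] toolyaw 0.05
```

View pics/w7.png

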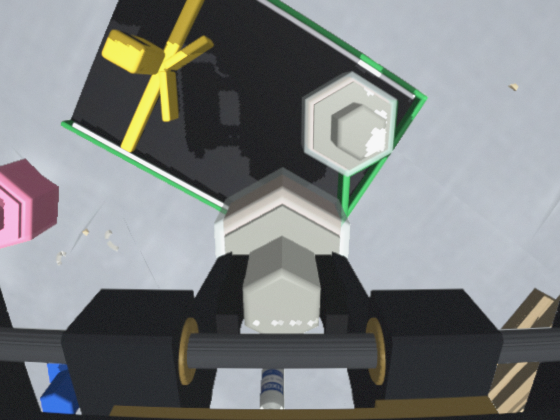

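The left jar sits snug in its notch at (350,123). I'll lower the second.

```bash
python3 -m handwheel '{"slide":[[-0.001,0.003,0.02],[0,0,0.04],[0,0,0.03],[0,0,0],[0,0,0]],"yaw":[0,0,0,0,0],"fingers":[0.02,0.02,0.02,0.02,0.02]}'|egrep "pos|force";python3 go.py .6709 .0884 .0635 34.9
```

```text
tool_pos: [0.6693, 0.0861, 0.0735]
contact_force: [-0.0, 0.3, -1.8]
t 15.78 pos [0.6693 0.0861 0.0735] jaw 34.81 tilt 0.29 F [-0.   0.3 -1.8] w 0.0296 q7 0.12
 tool delta mm [ 1.   2.7 10. ] toolyaw -0.09
```

Now I'll go down to about 2 mm above the floor and push towards home: +x 12 mm and +y 4 mm, which is (-2.5, 12.4) mm in tool axes.

```bash
python3 -m handwheel '{"slide":[[0,0,0.0095],[0,0,0],[0,0,0],[-0.001,0.003,0],[-0.001,0.003,0]],"yaw":[0,0,0,0,0],"fingers":[0.02,0.02,0.02,0.02,0.02]}'|egrep "pos|force"; python3 -m handwheel '{"slide":[[0,0.0015,0],[0,0.001,0],[0,0,0],[0,0,0]],"yaw":[0,0,0,0],"fingers":[0.02,0.02,0.02,0.02]}'|egrep "pos|force";python3 go.py .6826 .0934 .0635 34.9
```

```text
tool_pos: [0.6781, 0.0904, 0.0664]
contact_force: [0.0, 0.9, -1.5]
tool_pos: [0.6793, 0.0918, 0.0652]
contact_force: [-0.1, 0.1, -1.9]
t 16.53 pos [0.6793 0.0918 0.0652] jaw 34.91 tilt 0.0 F [-0.1  0.1 -1.9] w 0.0298 q7 0.12
 tool delta mm [-0.6  3.6  1.7] toolyaw 0.01
```

```bash
for i in 1 2 3 4; do python3 -m handwheel '{"slide":[[-0.0002,0.0007,0],[-0.0002,0.0007,0],[0,0,0]],"yaw":[0,0,0],"fingers":[0.02,0.02,0.02]}' | egrep "pos|force"; done
```

```text
tool_pos: [0.6808, 0.0922, 0.0652]
contact_force: [0.1, -0.5, -1.8]
tool_pos: [0.6813, 0.0927, 0.065]
contact_force: [-1.9, -0.4, -2.6]
tool_pos: [0.6818, 0.0931, 0.0647]
contact_force: [-5.5, 0.4, -0.7]
tool_pos: [0.6821, 0.0935, 0.0645]
contact_force: [-7.8, -0.5, 0.0]
```

```bash
for i in 1 2; do python3 -m handwheel '{"slide":[[-0.0005,0.0009,0],[-0.0005,0.0009,0],[0,0,0]],"yaw":[0,0,0],"fingers":[0.02,0.02,0.02]}' | egrep "pos|force"; done;  python3 -m handwheel '{"slide":[[0.0005,-0.0008,0.001],[0,0,0.001],[0,0,0.001],[0,0,0],[0,0,0]],"yaw":[0,0,0,0,0],"fingers":[0.02,0.02,0.02,0.02,0.02]}' | egrep "pos|force"; python3 -m handwheel '{"slide":[[0,0,0.001],[0,0,0],[0,0,0]],"yaw":[0,0,0],"fingers":[0.02,0.02,0.02]}' | egrep "pos|force"; python3 go.py
```

```text
tool_pos: [0.6825, 0.0938, 0.0643]
contact_force: [-12.0, -1.1, 3.9]
tool_pos: [0.6827, 0.0938, 0.0644]
contact_force: [-14.3, 0.2, 7.2]
tool_pos: [0.6825, 0.0938, 0.0617]
contact_force: [-12.9, -0.7, 6.3]
tool_pos: [0.6825, 0.0939, 0.0614]
contact_force: [-15.3, -0.7, 10.8]
t 18.7 pos [0.6825 0.0939 0.0614] jaw 34.95 tilt 0.65 F [-15.3  -0.7  10.8] w 0.0297 q7 0.13
```

```bash
python3 -m handwheel '{"slide":[[0.001,-0.0017,-0.001],[0,0,0],[0,0,0]],"yaw":[0,0,0],"fingers":[0.02,0.02,0.02]}' | egrep "pos|force"; python3 -m handwheel '{"slide":[[0,0,0],[0,0,0],[0,0,0],[0,0,0]],"yaw":[0,0,0,0],"fingers":[0.048,0.048,0.048,0.048]}' ; python3 -m handwheel '{"slide":[[0,0,-0.01],[0,0,-0.02],[0,0,-0.04],[0,0,-0.04],[0,0,-0.03]],"yaw":[0,0,0,0,0],"fingers":[0.06,0.06,0.06,0.06,0.06]}'; python3 go.py .6068 -.1805 .2 28
```

```text
tool_pos: [0.6824, 0.0939, 0.0616]
contact_force: [-9.5, -0.6, 1.8]
time: 19.28
tool_pos: [0.6877, 0.0939, 0.063]
eef_rot: [1.452, 2.783, 0.003]
contact_force: [0.8, -0.1, 0.5]
width: 0.0481
time: 19.7
tool_pos: [0.6875, 0.0942, 0.2067]
eef_rot: [1.452, 2.782, 0.006]
contact_force: [0.3, -0.3, 1.3]
width: 0.0603
t 19.7 pos [0.6875 0.0942 0.2067] jaw 34.89 tilt 0.29 F [ 0.3 -0.3  1.3] w 0.0603 q7 0.18
 tool delta mm [-179.2 -223.4    5.9] toolyaw 6.89
```

```bash
python3 -m handwheel '{"slide":[[-0.018,-0.023,0],[-0.025,-0.031,0],[-0.025,-0.031,0],[-0.025,-0.031,0],[-0.025,-0.031,0]],"yaw":[0,0,0,0,0],"fingers":[0.06,0.06,0.06,0.06,0.06]}'|grep pos; python3 -m handwheel '{"slide":[[-0.025,-0.031,0],[-0.025,-0.031,0],[-0.011,-0.0145,0],[0,0,0],[0,0,0]],"yaw":[0,0,0,6.9,0],"fingers":[0.06,0.06,0.06,0.06,0.06]}'|grep pos; python3 -m handwheel '{"slide":[[0,0,0],[0,0,0]],"yaw":[0,0],"fingers":[0.06,0.06]}'|grep pos; python3 go.py .6068 -.1805 .055 28
python3 - <<'E'
from h import *
c=calibration("wrist");im=capture("wrist");cv2.imwrite("pics/w8.png",im[:,:,::-1]);np.savez("w8.npz",**c)
cv2.imwrite("pics/s8.png",capture("scene")[:,:,::-1]);cv2.imwrite("pics/d8.png",capture("side")[:,:,::-1])
E
```

```text
tool_pos: [0.6329, -0.0889, 0.2036]
tool_pos: [0.6051, -0.1835, 0.2034]
tool_pos: [0.6059, -0.1794, 0.2029]
t 20.7 pos [ 0.6059 -0.1794  0.2029] jaw 28.27 tilt 0.1 F [ 0.4 -0.3 -0.3] w 0.0599 q7 0.45
 tool delta mm [ -1.4  -0.  147.9] toolyaw 0.27
```

View pics/w8.png

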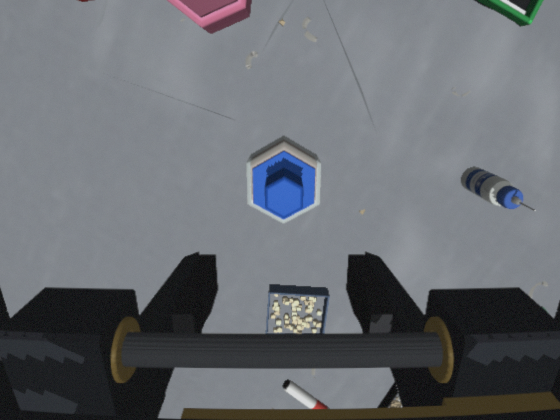

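View pics/d8.png

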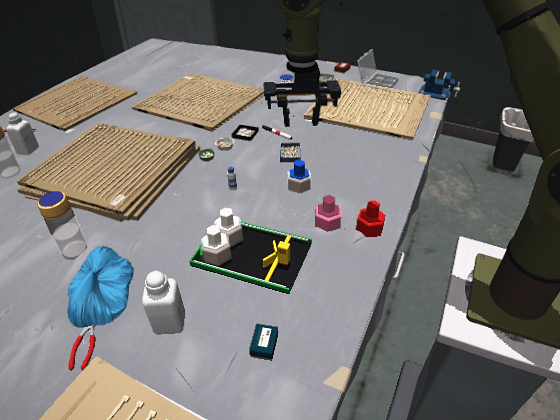

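Both white jars stand side by side in the notches. The blue knob at (284,190) is centred and aligned with the fingers.

```bash
python3 -m handwheel '{"slide":[[0,0.0005,0.03],[0,0,0.04],[0,0,0.04],[0,0,0.02],[0,0,0]],"yaw":[0,0,0,0,0],"fingers":[0.06,0.06,0.06,0.06,0.06]}'|grep pos; python3 -m handwheel '{"slide":[[0,0,0.016],[0,0,0],[0,0,0],[0,0,0]],"yaw":[0,0,0,0],"fingers":[0.06,0.06,0.06,0.06]}'|grep pos;python3 go.py .6068 -.1805 .055 28
```

```text
tool_pos: [0.6021, -0.1792, 0.0673]
tool_pos: [0.6067, -0.1806, 0.0579]
t 21.6 pos [ 0.6067 -0.1806  0.0579] jaw 28.03 tilt 0.14 F [0.1 0.8 0.2] w 0.0598 q7 0.37
 tool delta mm [0.  0.1 2.9] toolyaw 0.03
```

```bash
python3 -m handwheel '{"slide":[[0,0,0.002],[0,0,0],[0,0,0],[0,0,0],[0,0,0]],"yaw":[0,0,0,0,0],"fingers":[0.06,0.06,0.02,0.02,0.02]}'|grep pos; python3 -m handwheel '{"slide":[[0,0,0],[0,0,0],[0,0,0]],"yaw":[0,0,0],"fingers":[0.02,0.02,0.02]}'|egrep "pos|wid";python3 -m handwheel '{"slide":[[0,0,-0.02],[0,0,-0.03],[0,0,-0.04],[0,0,-0.03],[0,0,0]],"yaw":[0,0,0,-3.5,-3.4],"fingers":[0.02,0.02,0.02,0.02,0.02]}';python3 go.py .6110 .1204 .175 34.9
```

```text
tool_pos: [0.6057, -0.1807, 0.0545]
tool_pos: [0.6061, -0.1804, 0.0544]
width: 0.0297
time: 22.68
tool_pos: [0.6092, -0.1812, 0.1806]
eef_rot: [1.445, 2.778, 0.004]
contact_force: [1.1, 0.2, -1.4]
width: 0.0299
t 22.68 pos [ 0.6092 -0.1812  0.1806] jaw 35.04 tilt 0.62 F [ 1.1  0.2 -1.4] w 0.0299 q7 0.52
 tool delta mm [246.  174.6   4.9] toolyaw 0.14
```

```bash
python3 -m handwheel '{"slide":[[0.02,0.014,0],[0.031,0.022,0],[0.031,0.022,0],[0.031,0.022,0],[0.031,0.022,0]],"yaw":[0,0,0,0,0],"fingers":[0.02,0.02,0.02,0.02,0.02]}'|grep pos; python3 -m handwheel '{"slide":[[0.031,0.022,0],[0.031,0.022,0],[0.026,0.0185,0],[0.014,0.01,0],[0,0,0]],"yaw":[0,0,0,0,0],"fingers":[0.02,0.02,0.02,0.02,0.02]}'|grep pos; python3 -m handwheel '{"slide":[[0,0,0],[0,0,0],[0,0,0]],"yaw":[0,0,0],"fingers":[0.02,0.02,0.02]}'|grep pos; python3 go.py .6110 .1204 .065 34.9
python3 - <<'E'
from h import *
c=calibration("wrist");im=capture("wrist");cv2.imwrite("pics/w9.png",im[:,:,::-1]);np.savez("w9.npz",**c)
E
```

```text
tool_pos: [0.606, -0.0029, 0.1739]
tool_pos: [0.6067, 0.1282, 0.1742]
tool_pos: [0.6079, 0.1182, 0.1739]
t 23.77 pos [0.6079 0.1182 0.1739] jaw 34.73 tilt 0.12 F [-0.7 -0.4 -1. ] w 0.03 q7 0.07
 tool delta mm [  0.2   3.9 108.9] toolyaw -0.17
```

View pics/w9.png

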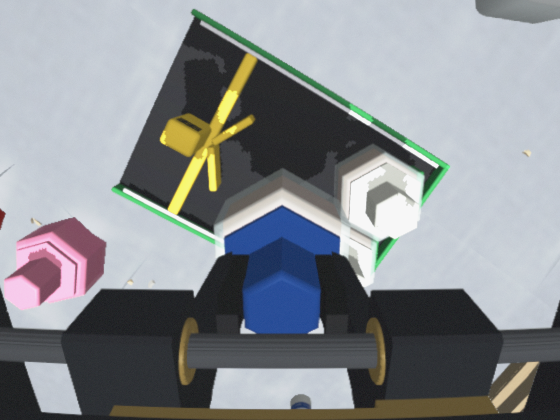

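```bash
python3 -m handwheel '{"slide":[[0,0.003,0.03],[0,0,0.035],[0,0,0.025],[0,0,0],[0,0,0]],"yaw":[0,0,0,0,0],"fingers":[0.02,0.02,0.02,0.02,0.02]}'|egrep "pos|force";python3 go.py .6110 .1204 .0645 34.9
```

```text
tool_pos: [0.6097, 0.1212, 0.0834]
contact_force: [0.7, -0.1, -0.3]
t 24.23 pos [0.6097 0.1212 0.0834] jaw 34.82 tilt 0.17 F [ 0.7 -0.1 -0.3] w 0.0297 q7 0.02
 tool delta mm [-1.4  0.7 18.9] toolyaw -0.08
```

```bash
python3 -m handwheel '{"slide":[[-0.0007,0,0.01],[0,0,0.0085],[0,0,0],[0,0,0],[0,0,0]],"yaw":[0,0,0,0,0],"fingers":[0.02,0.02,0.02,0.02,0.02]}'|egrep "pos|force"; python3 -m handwheel '{"slide":[[-0.0015,0.0026,0],[-0.0015,0.0026,0],[-0.001,0.0017,0],[0,0,0],[0,0,0]],"yaw":[0,0,0,0,0],"fingers":[0.02,0.02,0.02,0.02,0.02]}'|egrep "pos|force";python3 go.py .6231 .1216 .064 34.9
```

```text
tool_pos: [0.6111, 0.1222, 0.0664]
contact_force: [0.6, 0.1, -0.2]
tool_pos: [0.6189, 0.1228, 0.0658]
contact_force: [0.7, -0.5, -1.4]
t 25.07 pos [0.6189 0.1228 0.0658] jaw 34.89 tilt 0.02 F [ 0.7 -0.5 -1.4] w 0.0295 q7 0.02
 tool delta mm [-3.3  2.8  1.8] toolyaw -0.01
```

```bash
for i in 1 2 3 4; do python3 -m handwheel '{"slide":[[-0.0005,0.0006,0],[-0.0005,0.0006,0],[0,0,0]],"yaw":[0,0,0],"fingers":[0.02,0.02,0.02]}' | egrep "pos|force"; done
```

```text
tool_pos: [0.6204, 0.1226, 0.0657]
contact_force: [0.8, -0.4, -1.0]
tool_pos: [0.6216, 0.1224, 0.0656]
contact_force: [-0.2, -1.2, -0.9]
tool_pos: [0.622, 0.1224, 0.0656]
contact_force: [-3.7, -0.4, 1.5]
tool_pos: [0.6221, 0.1224, 0.0654]
contact_force: [-7.2, 0.9, 3.7]
```

```bash
python3 -m handwheel '{"slide":[[0,0,0.001],[0,0,0.001],[0,0,0.001],[0,0,0],[0,0,0]],"yaw":[0,0,0,0,0],"fingers":[0.02,0.02,0.02,0.02,0.02]}' | egrep "pos|force"; python3 -m handwheel '{"slide":[[0,0,0.001],[0,0,0.001],[0,0,0],[0,0,0]],"yaw":[0,0,0,0],"fingers":[0.02,0.02,0.02,0.02]}' | egrep "pos|force"; python3 go.py
```

```text
tool_pos: [0.6221, 0.1225, 0.0623]
contact_force: [-7.2, 0.3, 3.0]
tool_pos: [0.6221, 0.1225, 0.0603]
contact_force: [-6.7, 1.2, 2.7]
t 26.82 pos [0.6221 0.1225 0.0603] jaw 34.95 tilt 0.31 F [-6.7  1.2  2.7] w 0.0298 q7 0.03
```

```bash
python3 -m handwheel '{"slide":[[0,0,0.001],[0,0,0],[0,0,0]],"yaw":[0,0,0],"fingers":[0.02,0.02,0.02]}' | egrep "pos|force";python3 -m handwheel '{"slide":[[-0.0004,0.0007,0],[-0.0004,0.0007,0],[0,0,0]],"yaw":[0,0,0],"fingers":[0.02,0.02,0.02]}' | egrep "pos|force"
```

```text
tool_pos: [0.6221, 0.1226, 0.0603]
contact_force: [-9.3, 0.4, 9.1]
tool_pos: [0.6222, 0.1226, 0.0603]
contact_force: [-12.9, -1.2, 12.8]
```

Jar is on the floor and nestled, with no further motion under 13 N. I'll ease off, release and go up.

```bash
python3 -m handwheel '{"slide":[[0.001,-0.0017,-0.0015],[0,0,0],[0,0,0]],"yaw":[0,0,0],"fingers":[0.02,0.02,0.02]}' | egrep "pos|force"; python3 -m handwheel '{"slide":[[0,0,0],[0,0,0],[0,0,0],[0,0,0]],"yaw":[0,0,0,0],"fingers":[0.045,0.045,0.045,0.045]}' ; python3 -m handwheel '{"slide":[[0,0,-0.01],[0,0,-0.02],[0,0,-0.04],[0,0,-0.04],[0,0,-0.02]],"yaw":[0,0,0,0,0],"fingers":[0.045,0.045,0.045,0.045,0.045]}'; python3 go.py .52 .112 .2 -85.1
python3 - <<'E'
from h import *
c=calibration("wrist");im=capture("wrist");cv2.imwrite("pics/w10.png",im[:,:,::-1]);np.savez("w10.npz",**c)
E
```

```text
tool_pos: [0.6222, 0.1226, 0.0608]
contact_force: [-7.2, 0.9, 0.9]
time: 27.9
tool_pos: [0.6259, 0.1221, 0.0616]
eef_rot: [1.453, 2.783, 0.002]
contact_force: [0.2, 0.2, 0.6]
width: 0.0448
time: 28.32
tool_pos: [0.627, 0.1231, 0.1968]
eef_rot: [1.451, 2.78, 0.009]
contact_force: [0.4, 0.5, -0.9]
width: 0.045
t 28.32 pos [0.627  0.1231 0.1968] jaw 34.88 tilt 0.45 F [ 0.4  0.5 -0.9] w 0.045 q7 0.09
 tool delta mm [ 52.1 -94.1  -4. ] toolyaw -60.02
```

View pics/w10.png

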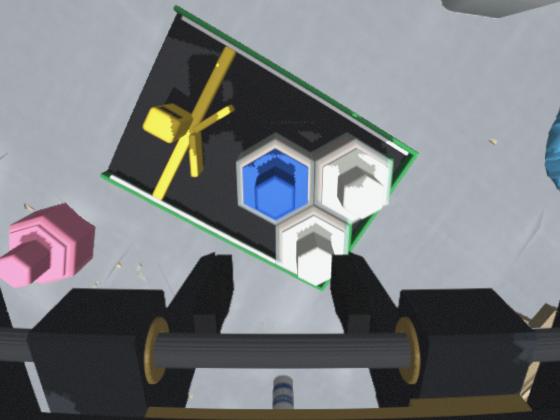

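The three jars form the honeycomb: blue at (276,185), whites at (353,175) and (313,240). Now the slide tab.

```bash
python3 -m handwheel '{"slide":[[0.018,-0.031,0],[0.018,-0.032,0],[0.016,-0.03,0],[0,0,0],[0,0,0]],"yaw":[0,-6.7,-6.7,-6.7,-6.7],"fingers":[0.05,0.05,0.05,0.05,0.05]}'|grep pos;python3 -m handwheel '{"slide":[[0,0,0],[0,0,0],[0,0,0],[0,0,0],[0,0,0]],"yaw":[-6.7,-6.7,-6.7,-6.7,-6.4],"fingers":[0.05,0.05,0.05,0.05,0.05]}'|grep pos;python3 -m handwheel '{"slide":[[0,0,0],[0,0,0],[0,0,0]],"yaw":[0,0,0],"fingers":[0.05,0.05,0.05]}'|grep pos; python3 go.py .521 .1127 .04 94.9
python3 - <<'E'
from h import *
c=calibration("wrist");im=capture("wrist");cv2.imwrite("pics/w11.png",im[:,:,::-1]);np.savez("w11.npz",**c)
E
```

```text
tool_pos: [0.5169, 0.1068, 0.1919]
tool_pos: [0.5197, 0.1075, 0.1918]
tool_pos: [0.5194, 0.1077, 0.1915]
t 29.45 pos [0.5194 0.1077 0.1915] jaw 94.73 tilt 0.03 F [ 0.2 -0.   0.2] w 0.0505 q7 0.79
 tool delta mm [ -1.9   4.9 151.5] toolyaw -0.17
```

View pics/w11.png

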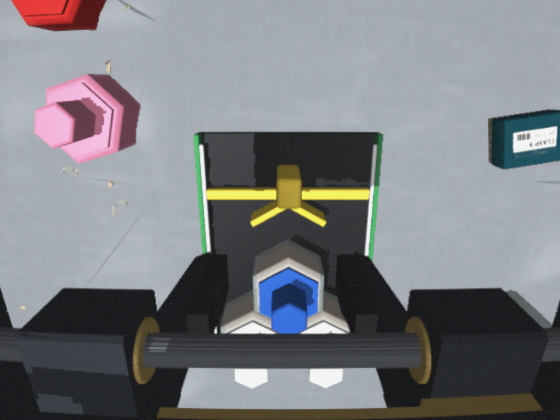

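Run:
```python
from fit import *
c=calibration("wrist");im=cv2.imread("pics/w11.png")
cv2.imwrite("pics/w11z.png",cv2.resize(im[150:240,230:350],None,fx=6,fy=6,interpolation=cv2.INTER_CUBIC))
p=[.6199,.1212,.0861]
for s in(.01,.015,.02):print(s,proj(c,T(p,[[-.117+s-.013,-.01,.063],[-.117+s-.013,.01,.063],[-.117+s+.013,-.01,.063],[-.117+s+.013,.01,.063]])).round(1).tolist())
```

```text
0.01 [[274.8, 170.9], [300.3, 170.9], [275.1, 202.4], [299.9, 202.3]]
0.015 [[274.9, 177.1], [300.2, 177.1], [275.1, 208.2], [299.8, 208.2]]
0.02 [[274.9, 183.2], [300.1, 183.2], [275.2, 214.0], [299.7, 214.0]]
```

View pics/w11z.png

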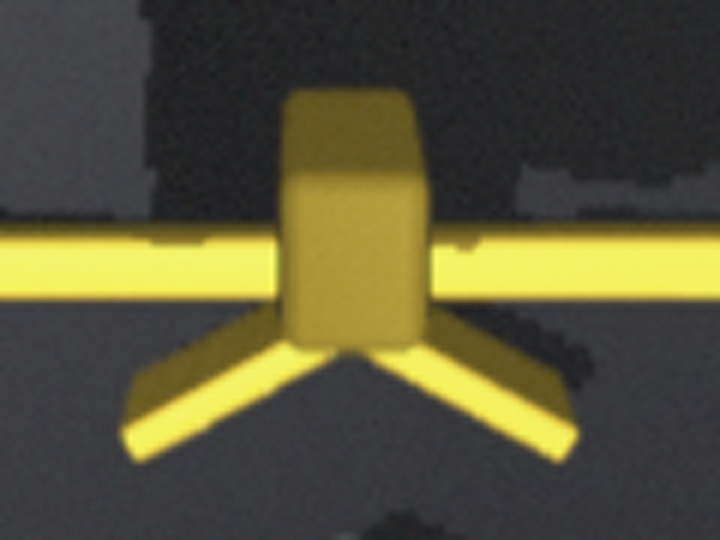

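```bash
python3 -m handwheel '{"slide":[[0,0.0055,0.03],[0,0,0.04],[0,0,0.03],[0,0,0.02],[0,0,0]],"yaw":[0,0,0,0,0],"fingers":[0.05,0.05,0.05,0.05,0.05]}'|egrep "pos|force";python3 -m handwheel '{"slide":[[0,0,0],[0,0,0]],"yaw":[0,0],"fingers":[0.05,0.05]}'|egrep "pos|force"; python3 go.py .519 .1133 .04 94.9
```

```text
tool_pos: [0.5166, 0.1125, 0.0679]
contact_force: [0.0, 0.1, 0.1]
tool_pos: [0.5196, 0.1137, 0.0724]
contact_force: [0.3, 0.8, -0.2]
t 30.08 pos [0.5196 0.1137 0.0724] jaw 94.87 tilt 0.11 F [ 0.3  0.8 -0.2] w 0.0496 q7 0.62
 tool delta mm [ 0.7 -0.4 32.4] toolyaw -0.03
```

```bash
python3 -m handwheel '{"slide":[[0,0,0.015],[0,0,0.01],[0,0,0.005],[0,0,0],[0,0,0]],"yaw":[0,0,0,0,0],"fingers":[0.05,0.05,0.05,0.05,0.05]}'|egrep "pos|force";python3 -m handwheel '{"slide":[[0,0,0],[0,0,0],[0,0,0],[0,0,0],[0,0,0]],"yaw":[0,0,0,0,0],"fingers":[0.01,0.01,0.01,0.01,0.01]}' 20; python3 go.py
```

```text
tool_pos: [0.519, 0.1133, 0.0416]
contact_force: [0.1, 0.5, 0.3]
time: 30.92
tool_pos: [0.5189, 0.1133, 0.0414]
eef_rot: [-0.134, 3.138, 0.0]
contact_force: [-0.1, 0.8, 0.8]
width: 0.0199
t 30.92 pos [0.5189 0.1133 0.0414] jaw 94.9 tilt 0.03 F [-0.1  0.8  0.8] w 0.0199 q7 0.57
```

```bash
python3 -m handwheel '{"slide":[[-0.004,0,0],[-0.006,0,0],[-0.008,0,0],[-0.008,0,0],[-0.006,0,0]],"yaw":[0,0,0,0,0],"fingers":[0.01,0.01,0.01,0.01,0.01]}'|egrep "pos|force";python3 -m handwheel '{"slide":[[-0.004,0,0],[-0.003,0,0],[0,0,0],[0,0,0]],"yaw":[0,0,0,0],"fingers":[0.01,0.01,0.01,0.01]}'; python3 go.py .5629 .1171 .0414 94.9
```

```text
tool_pos: [0.5514, 0.116, 0.0414]
contact_force: [-3.3, -0.6, 4.9]
time: 31.67
tool_pos: [0.5591, 0.1167, 0.0414]
eef_rot: [-0.133, 3.137, 0.001]
contact_force: [0.7, -0.5, 1.4]
width: 0.0197
t 31.67 pos [0.5591 0.1167 0.0414] jaw 94.86 tilt 0.12 F [ 0.7 -0.5  1.4] w 0.0197 q7 0.66
 tool delta mm [-3.8  0.1  0. ] toolyaw -0.04
```

```bash
for i in 1 2 3 4 5; do python3 -m handwheel '{"slide":[[-0.001,0,0],[-0.0005,0,0],[0,0,0]],"yaw":[0,0,0],"fingers":[0.01,0.01,0.01]}' | egrep "pos|force"; done
```

```text
tool_pos: [0.5591, 0.1166, 0.0414]
contact_force: [-2.5, -1.8, 5.5]
tool_pos: [0.5604, 0.1168, 0.0414]
contact_force: [-3.2, -1.4, 6.1]
tool_pos: [0.5607, 0.1168, 0.0414]
contact_force: [-5.5, 0.0, 8.5]
tool_pos: [0.5607, 0.1168, 0.0414]
contact_force: [-8.3, -0.8, 11.2]
tool_pos: [0.5607, 0.1168, 0.0413]
contact_force: [-11.6, -0.5, 13.1]
```

```bash
for i in 1 2 3; do python3 -m handwheel '{"slide":[[-0.001,0,0],[-0.0005,0,0],[0,0,0]],"yaw":[0,0,0],"fingers":[0.01,0.01,0.01]}' | egrep "pos|force"; done; python3 go.py
python3 - <<'E'
from h import *
for n in("wrist","scene","side"):cv2.imwrite(f"pics/{n}12.png",capture(n)[:,:,::-1])
E
```

```text
tool_pos: [0.5608, 0.1167, 0.0413]
contact_force: [-14.4, -1.4, 17.2]
tool_pos: [0.5609, 0.1167, 0.0412]
contact_force: [-17.1, -1.4, 18.8]
tool_pos: [0.561, 0.1167, 0.0412]
contact_force: [-18.6, -1.7, 19.9]
t 33.67 pos [0.561  0.1167 0.0412] jaw 95.01 tilt 0.88 F [-18.6  -1.7  19.9] w 0.0198 q7 0.68
```

View pics/wrist12.png

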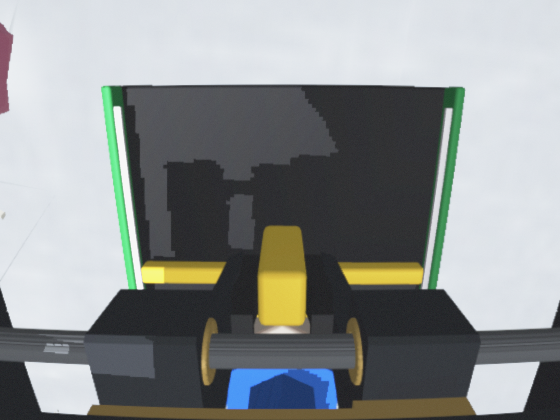

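```bash
for i in 1 2 3; do python3 -m handwheel '{"slide":[[0.001,0,-0.0005],[0.0005,0,0],[0,0,0]],"yaw":[0,0,0],"fingers":[0.01,0.01,0.01]}' | egrep "pos|force"; done
```

```text
tool_pos: [0.5611, 0.1167, 0.0412]
contact_force: [-14.4, -0.6, 12.9]
tool_pos: [0.5611, 0.1168, 0.0413]
contact_force: [-11.0, -0.2, 6.1]
tool_pos: [0.5611, 0.1168, 0.0413]
contact_force: [-7.0, 0.4, -0.7]
```

```bash
python3 -m handwheel '{"slide":[[0.001,0,0],[0,0,0],[0,0,0]],"yaw":[0,0,0],"fingers":[0.01,0.01,0.01]}' | egrep "pos|force";python3 -m handwheel '{"slide":[[0,0,0],[0,0,0],[0,0,0],[0,0,0]],"yaw":[0,0,0,0],"fingers":[0.05,0.05,0.05,0.05]}'; python3 -m handwheel '{"slide":[[0,0,-0.01],[0,0,-0.02],[0,0,-0.04],[0,0,-0.04],[0,0,-0.02]],"yaw":[0,0,0,0,0],"fingers":[0.05,0.05,0.05,0.05,0.05]}'; python3 -m handwheel '{"slide":[[0.025,0,-0.01],[0.03,0,-0.01],[0.03,0,-0.01],[0.02,0,0],[0,0,0]],"yaw":[0,0,0,0,0],"fingers":[0.05,0.05,0.05,0.05,0.05]}';python3 go.py;  python3 - <<'E'
from h import *
c=calibration("wrist")
for n in("wrist","scene","side"):cv2.imwrite(f"pics/{n}13.png",capture(n)[:,:,::-1])
np.savez("w13.npz",**c)
E
```

```text
tool_pos: [0.5611, 0.1168, 0.0414]
contact_force: [-5.8, 0.4, -4.0]
time: 35.15
tool_pos: [0.5653, 0.1171, 0.0431]
eef_rot: [-0.133, 3.137, 0.0]
contact_force: [0.8, 0.6, -0.2]
width: 0.044
time: 35.57
tool_pos: [0.5659, 0.1183, 0.1778]
eef_rot: [-0.134, 3.133, 0.004]
contact_force: [-0.0, 0.8, -0.8]
width: 0.0496
time: 35.98
tool_pos: [0.4555, 0.1073, 0.2041]
eef_rot: [0.139, -3.137, 0.004]
contact_force: [-0.5, 0.2, -0.2]
width: 0.0501
t 35.98 pos [0.4555 0.1073 0.2041] jaw 95.07 tilt 0.17 F [-0.5  0.2 -0.2] w 0.0501 q7 0.72
```

View pics/wrist13.png

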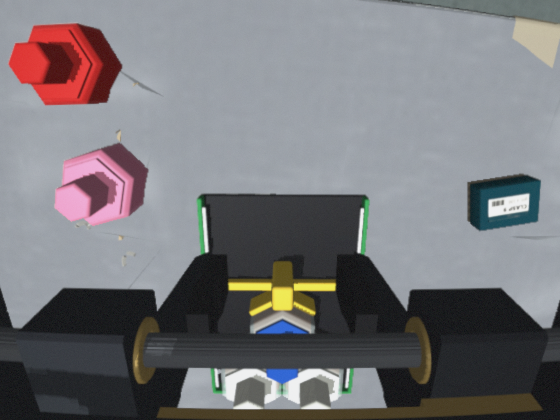

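View pics/side13.png

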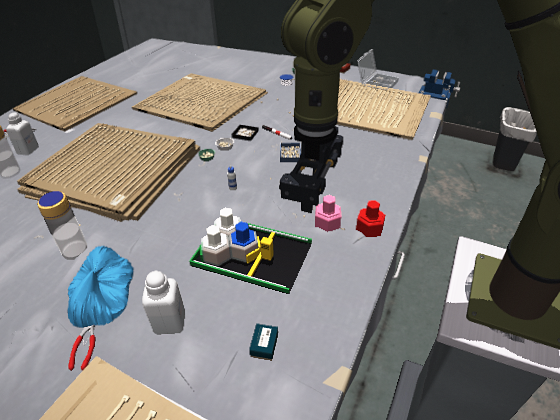

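```bash
python3 -m handwheel '{"slide":[[-0.03,0,-0.02],[-0.04,0,-0.01],[-0.04,0,0],[-0.04,0,0],[-0.04,0,0]],"yaw":[0,0,0,0,0],"fingers":[0.05,0.05,0.05,0.05,0.05]}'|grep pos; python3 -m handwheel '{"slide":[[-0.03,0,0],[-0.02,0,0],[0,0,0],[0,0,0],[0,0,0]],"yaw":[0,0,0,0,0],"fingers":[0.05,0.05,0.05,0.05,0.05]}'|grep pos;python3 - <<'E'
from fit import *
c=calibration("wrist");im=capture("wrist")[:,:,::-1].copy()
cv2.imwrite("pics/w14.png",im);np.savez("w14.npz",**c)
p=[.6199,.1212,.0861]
hexa=lambda x,y,R,z:[[x+R*np.cos(a),y+R*np.sin(a),z] for a in np.arange(6)*np.pi/3]
for x,y in((.06,.0333),(.06,-.0333),(.003,0)):
    for R,z in((.0173,.09),(.0381,.052)):
        cv2.polylines(im,[np.round(proj(c,T(p,hexa(x,y,R,z)))*8).astype(int)],True,(0,0,255),1,cv2.LINE_AA,3)
cv2.imwrite("pics/w14o.png",cv2.resize(im[60:300,140:420],None,fx=2.5,fy=2.5,interpolation=cv2.INTER_CUBIC))
print(state()["time"])
E
```

```text
tool_pos: [0.652, 0.1238, 0.2329]
tool_pos: [0.698, 0.1287, 0.2322]
37.0167
```

View pics/w14.png

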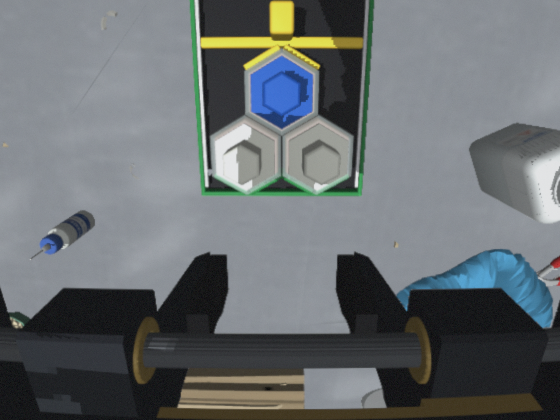

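View pics/w14o.png

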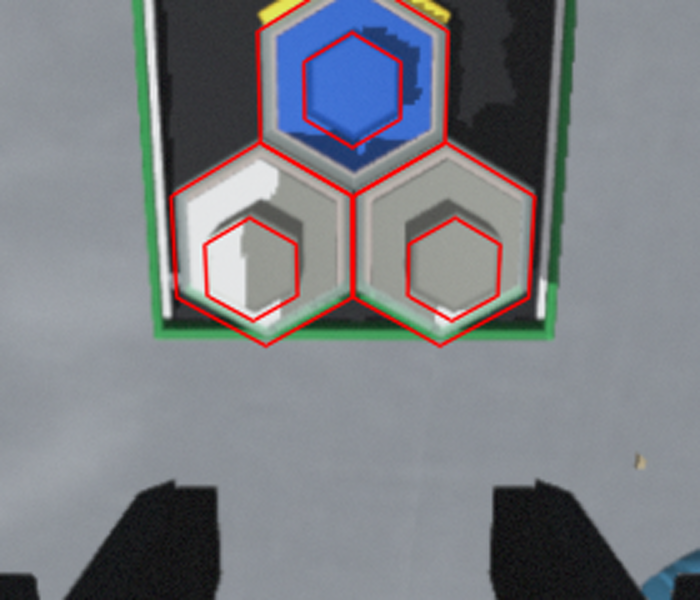

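The pack matches the predicted outlines to within 1–2 mm, with flats touching and the slide's notch against the blue jar. The arm is clear, so I'll hand in.

```bash
python3 -c "
from rig import *
print(hand_in(), state()['time'])"
```

```text
the job is handed in; nothing more can be done
the job is handed in; nothing more can be done
```

I packed the jars as asked and handed the job in at about 37 s of the 72 s allowed. Both white-lidded jars are pushed back into the notches. The blue-lidded jar is nestled in front between them, and the yellow slide is pushed up against it and released.

**Jars:** In the last wrist picture the three jars match the expected home outlines to within about 1–2 mm, upright and with flats touching. The two white jars measured 66.3 mm apart, against 66.6 mm expected.

**Slide:** It stopped firmly against the blue jar, creeping only about 0.3 mm more as I pushed up to about 19 N. By my estimate it travelled to about 58 mm rather than the nominal 60 mm. My estimate of where it started is only good to about 2 mm, so I take this as measurement error. The picture shows its notch touching the blue jar.

**Forces:** The wrist forces I read at the end of each move stayed below about 30 N.

**Surroundings:** I saw nothing else moved in the last pictures, and the arm was clear of everything when I handed in.

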